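# Pack a sample tube, shut the case and swing its hasp over the catch

## Task

Move the short capped sample tube from the bench rack into the empty hole inside the open case, standing upright and fully home; then shut the lid, and once the lid is down swing the steel hasp over the catch until it lies flat against the front of the case. Leave the tall tube, the tube already in the case and the other things on the bench as they are.

Things in the scene. Friction and masses are not known exactly. Their poses are not given: they have to be found in the camera images.
- case: Grey metal case fixed to the bench, 170 (its x) by 210 (its y), rim 85 mm high, wall 5 mm; yaw varies. Origin: centre of its underside. Lid hinge along y at x +85; the front, at x -85, faces roughly world -y and has the catch in its middle: a steel staple 69 mm high, 19 mm proud. Inside, a black insert with two holes, top 55 mm high. Lid shut: top 135 mm high.
- case_hole0 (a point): Centre of the mouth of one hole in the insert (case x -10, y +45, z 55 mm); 33 mm diameter, 40 mm deep, so its floor is 15 mm above the bench. One of the two holes holds the stored tube, the other is empty, either way round.
- case_hole1 (a point): The same for the other hole (case x -10, y -45, z 55 mm).
- lid (a joint): Lid angle in rad: 0 shut, about 1.57 upright, up to 2.0 leaning back; starts open at 1.4 to 1.75. Stiff hinge: it stays where it is left and wants about 3 to 6 N at its front edge. It is a hollow cover 170 by 210 by 50 mm; it has no handle, push its outer face.
- lid_hinge (a point): Point on the lid's hinge axis in the middle of the case's width (case x +85, y 0, z 85 mm). Its frame turns with the lid: at lid 0 its axes are the case's; the lid extends 170 mm to its -x and its outer face is at its z = +50 mm.
- lid_front (a point): Middle of the lid's front top edge (case x -85, y 0, z 135 mm when the lid is shut).
- hasp (a joint): Hasp angle in rad, relative to the lid: 0 hanging flat against the front over the catch, 1.57 sticking straight out of the lid's front face, 3.14 pointing straight up when the lid is shut; limit 3.7. Starts at 1.8 to 3.4. Stiff: stays where it is left, about 1 to 2 N moves it.
- hasp_hinge (a point): Point on the hasp's hinge axis (parallel to the case's y), mid width: case x -89, y 0, z 123 mm with the lid shut (4 mm before the lid's front face, 12 mm below its top). The hasp is a steel strap 40 mm wide, 88 long, 4 thick, its outer face 8 mm from the axis; a 20 by 24 mm slot, 42 to 66 mm from the hinge, goes over the staple.
- hasp_tip (a point): Middle of the hasp's free end, 88 mm from its hinge.
- rack: Aluminium block fixed to the bench, 60 mm (its x) by 200 mm (its y), 50 mm high, with three holes in a row along its y at -66, 0 and +66 mm, 33 mm diameter and 40 mm deep (floor 10 mm above the bench). Origin: centre of its underside. One hole is empty, the others hold the short and the tall tube in any order.
- tube_short: The tube to pack: white plastic, 28 mm diameter with a grey cap 32 mm diameter and 26 mm high at the top; 100 mm long in all, 60 g. Origin: centre of its bottom end, z along it towards the cap. Stands in the rack.
- tube_tall: Like it but 128 mm long (too tall for the case); stands in the rack and stays there. Origin: centre of its bottom end.
- tube_stored: Same as the short tube, already standing in one hole of the case; stays there. Origin: centre of its bottom end.
- oil: White oil bottle, 58 mm diameter, 150 mm high, standing near the case's front corner. Origin: centre of its underside. Bystander.
- seals: Stack of black rubber seals, 68 mm diameter, 52 mm high, in front of the case. Origin: centre of its underside. Bystander.
- carton: Open cardboard tray 100 by 140 mm, 50 mm high, behind the case's hinge side. Origin: centre of its underside. Bystander.
- steel_ring: Steel ring lying on the bench, 64 mm outer diameter, 12 mm high, robot side of the rack. Origin: centre of its underside. Bystander.
Things that resemble listed ones, but are neither listed nor needed, are in the scene too. What is shaped like the tube_short but orange is not meant.

How it is judged:
By the outcome, as a careful person would: the job done as asked, in the order asked, and still so for the second after the job is handed in, with the robot touching nothing.
It also fails if it takes over 69 s, if anything falls off the work surface, if the arm or the gripper's body presses on something with over 40 N, if the wrist force passes 120 N, or if a joint passes its speed limit or range.

## Robot

A 6-joint arm with a two-finger parallel gripper is mounted at the origin on the work surface. World frame = base frame: x ahead of the robot, y to its left, z up, the work surface at z = 0. Lengths are in m, angles in rad, forces in N, time in s.
With the tool pointing down it reaches from about 0.375 to 0.9 m from the base axis. Payload 3.1 kg.
Tool frame: the origin (TCP) lies midway between the tips of the shut fingers; the grasp point (between the pads) lies 19 mm behind it; z points along the fingers, y is the line along which they close (so a half turn about z gives the same grasp; the last joint's range is limited). The gripper opens to 87 mm and grips with 3 to 60 N. Pads are 19 mm wide; open, the fingers measure 117 mm over their backs; the gripper's body (75 mm by 190 mm) begins 51 mm behind the grasp point.
Start: joints at [1.022, 0.527, 1.433, -0, 1.181, -0.178], TCP at [0.226, 0.583, 0.223] pointing down, gripper open.
Joint ranges: [-3.08, 3.08], [-0.75, 2.2], [0.22, 2.44], [-1.43, 4.57], [0, 2.65], [-2.85, 2.85]. Speed limits (rad/s): [2.79, 2.79, 3.14, 3.14, 3.14, 3.14].

## Interface

Orientations are given as a unit quaternion [x, y, z, w].
In Python, from rig import robot gives the robot as it stands.
- The arm moves only by the shell command python3 -m jog 'ROWS' [FORCE]. ROWS is a JSON object of lists of equal length, an entry for each row: "dp": the shift along the tool's x, y, z in mm, a list of three; "delta_rot": the turn, a rotation vector about the tool's x, y, z in rad, a list of three; "gripper": the opening, from -1 (shut) to 1 (fully open). A call has 1 to 12 rows; each row is the pose to reach, as a shift and turn from the pose commanded when the call began, along the tool's axes at that moment; what a row does not reach only later rows make up. A row lasts 1/10 s, in which the tool goes at most 50 mm and 8.59 degrees, less where a joint would pass 70% of its speed; a pose out of reach is approached as far as the arm can. A call with a gripper value outside its range is refused whole. The fingers move at their own pace and stop on an object; FORCE is the grip in N (left out, the last holds). Time passes only in rows, so rows that repeat a pose let the fingers close. It gives the time, the measured TCP pose, the force, the opening and the grip force at its end, in the units of the state.
- robot.get_obs(): the state, without advancing time (a new reading comes with each control period).
- robot.camera(name): name is "scene" or "top" or "wrist"; returns the picture (400x640x3 uint8, red, green, blue); there is no depth.
- robot.camera_model(name): a dict with "fx", "fy", "cx", "cy" (pixels), "xyz" and "orientation" of the camera in the world; the wrist camera has in their place "T_tool_cam" (4x4, takes a point from camera to tool coordinates, whose origin is the TCP and whose axes are the flange's). Camera axes: x right, y down, z forward; pixel columns grow to the right and rows downward; lengths in m; the calibration is good to about 2 mm. The wrist camera is an equidistant fisheye: a pixel r from the principal point sees the ray r / f radians off the axis. A picture is of the moment at which its call begins: read the wrist's pose just before it. camera_model takes no time and is no camera call.
- robot.hand_in(): hands the job in; it is judged then, once.
Trained networks look in the newest picture that a camera, given by its name, has taken for a name from the list of things; names that differ only in an ending like _2 or _b are one class to them, and where a whole thing is asked for, a point or a joint stands for the part that bears it (a point fixed in the world has none). Each returns a list of dicts, best first, with "score" (0 to 1); they miss things now and then, are a little off and sometimes report something else, mostly with a low value. They report only what shows in the picture. A call takes as long as a camera call. They do not tell look-alikes from the thing itself.
- robot.search_frame(name, camera): "rect" ([left, top, right, bottom] in pixels, round what is visible of it).
The state is a dict: "time": time; "q": joint angles; "joint_velocities": joint speeds; "joint_torque": joint torques, N m; "position": TCP position; "tool_rot": TCP orientation; "ft_force": force on the tool from outside, world axes, zero at the start; "moment": the same for the moment, N m; "grip_width": finger opening in m; "grip_force": force on a finger pad.
Only numpy, scipy, OpenCV 4.12 (cv2) and the standard library are available. Lean on these libraries where they do the work, as an engineer would, in place of code of your own. Each camera call takes 0.05 s, during which the arm holds its last target. There are 200 camera calls.

## Working session

There is one attempt and no reset: what is moved stays moved. The work goes in short steps, Python scripts to look and compute and a shell command to move; the robot and the scene stay as the last step left them, time stands still between calls to the robot, and variables do not carry over. Pictures are saved under pics/ and viewed, at most 10 in all, crops included, and the job is handed in when it is done.

```bash
ls; mkdir -p pics
python3 - <<'E'
from rig import robot
import cv2,numpy as np
for c in ["scene","top"]:
    im=robot.camera(c); cv2.imwrite(f"pics/{c}0.png",im[:,:,::-1])
    m=robot.camera_model(c); print(c,{k:np.round(v,4).tolist() for k,v in m.items()})
    for n in ["case","lid","hasp","rack","tube_short","tube_tall","oil","seals","case_hole0"]:
        try: print(n,[(np.round(d["rect"]).tolist(),round(d["score"],2)) for d in robot.search_frame(n,c)][:4])
        except Exception as e: print(n,e)
o=robot.get_obs(); print(o)
E
```

```text
pics
scene {'fx': 445.5139, 'fy': 445.5139, 'cx': 319.2511, 'cy': 190.623, 'xyz': [1.0187, -0.4188, 1.189], 'orientation': [0.8715, 0.4198, -0.1084, -0.2293]}
case [([323.0, 59.0, 441.0, 195.0], 0.89)]
lid [([368.0, 60.0, 437.0, 158.0], 0.92), ([192.0, 251.0, 207.0, 266.0], 0.45)]
hasp [([405.0, 57.0, 439.0, 96.0], 0.89)]
rack [([191.0, 236.0, 265.0, 279.0], 0.64)]
tube_short [([147.0, 258.0, 171.0, 283.0], 0.87), ([147.0, 235.0, 164.0, 258.0], 0.7), ([175.0, 223.0, 196.0, 248.0], 0.59), ([168.0, 284.0, 193.0, 306.0], 0.56)]
tube_tall [([220.0, 236.0, 235.0, 260.0], 0.64)]
oil [([319.0, 58.0, 439.0, 200.0], 0.62), ([365.0, 186.0, 392.0, 224.0], 0.58)]
seals [([289.0, 149.0, 310.0, 176.0], 0.86), ([324.0, 58.0, 442.0, 194.0], 0.47)]
case_hole0 [([327.0, 59.0, 440.0, 198.0], 0.63)]
top {'fx': 440.575, 'fy': 440.575, 'cx': 319.8996, 'cy': 207.9196, 'xyz': [0.2921, -0.0396, 1.4305], 'orientation': [0.711, -0.696, 0.0688, -0.0725]}
case [([162.0, 178.0, 285.0, 269.0], 0.93)]
lid [([163.0, 174.0, 235.0, 254.0], 0.68)]
hasp [([162.0, 193.0, 199.0, 217.0], 0.97)]
rack [([380.0, 207.0, 447.0,
[... 502 characters left out ...]
ay([ 1.02250075e+00,  5.27483588e-01,  1.43269050e+00,  4.58121201e-06,
        1.18140241e+00, -1.78509553e-01]), 'joint_velocities': array([ 1.96058916e-05,  3.04263819e-04, -7.72684427e-04, -9.12706749e-04,
        3.03111503e-04,  7.19705311e-04]), 'joint_torque': array([-5.81518761e-04, -4.40011382e+01, -1.76988584e+01,  6.34472282e-02,
        5.02571755e-02,  1.58420903e-05]), 'position': array([0.22585276, 0.58274706, 0.22256152]), 'tool_rot': array([1.83842223e-01, 9.82955765e-01, 8.30647108e-06, 8.91687185e-07]), 'ft_force': array([-0.39465414, -0.03420843,  0.48700576]), 'moment': array([-0.01068936, -0.02136857, -0.008367  ]), 'grip_force': 0.0, 'grip_width': 0.08699178004641406}
```

Run:
```python
import cv2
a=cv2.imread("pics/top0.png")[150:310,140:500]; cv2.imwrite("pics/top_c.png",cv2.resize(a,None,fx=2.2,fy=2.2,interpolation=cv2.INTER_CUBIC))
a=cv2.imread("pics/scene0.png")[30:330,120:460]; cv2.imwrite("pics/scene_c.png",cv2.resize(a,None,fx=2,fy=2,interpolation=cv2.INTER_CUBIC))
```

```text
(no output)
```

View pics/top_c.png

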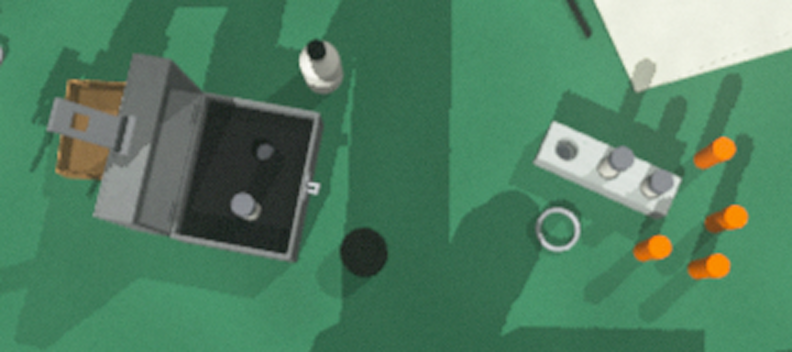

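View pics/scene_c.png

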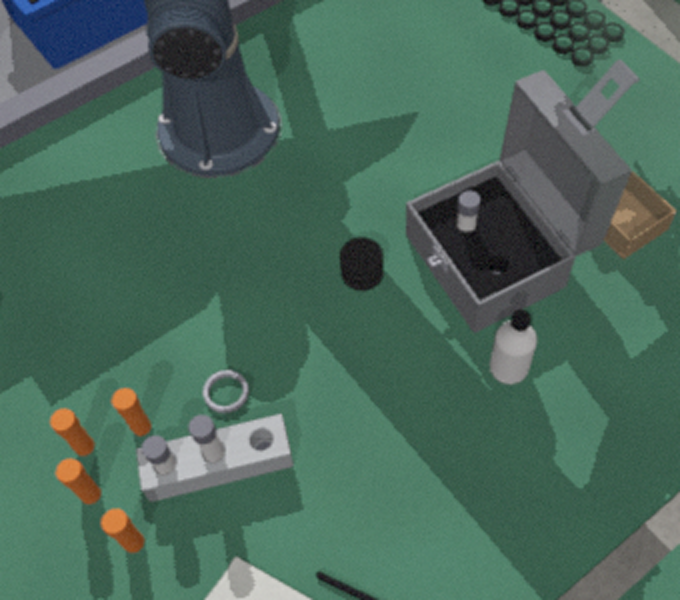

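```bash
cat > h.py <<'E'
import numpy as np, cv2
from scipy.spatial.transform import Rotation as R
from rig import robot
def cam(c, obs=None):
    m=robot.camera_model(c)
    if c=="wrist":
        T=np.array(m["T_tool_cam"]); Rt=R.from_quat(obs["tool_rot"]).as_matrix()
        return m,Rt@T[:3,:3],Rt@T[:3,3]+np.array(obs["position"])
    return m,R.from_quat(m["orientation"]).as_matrix(),np.array(m["xyz"])
def ray(c,uv,obs=None):
    m,Rm,p=cam(c,obs); x=(uv[0]-m["cx"])/m["fx"]; y=(uv[1]-m["cy"])/m["fy"]
    if c=="wrist":
        t=np.hypot(x,y); s=np.sinc(t/np.pi); d=np.array([x*s,y*s,np.cos(t)])
    else: d=np.array([x,y,1.])
    return p,Rm@d
def onplane(c,uv,z,obs=None):
    p,d=ray(c,uv,obs); return p+d*(z-p[2])/d[2]
def proj(c,P,obs=None):
    m,Rm,p=cam(c,obs); q=(np.atleast_2d(P)-p)@Rm
    if c=="wrist":
        r=np.hypot(q[:,0],q[:,1]); t=np.arctan2(r,q[:,2]); k=t/np.maximum(r,1e-9)
        a=q[:,:2]*k[:,None]
    else: a=q[:,:2]/q[:,2:]
    return a*[m["fx"],m["fy"]]+[m["cx"],m["cy"]]
def totool(dw,obs): return R.from_quat(obs["tool_rot"]).inv().apply(dw)
E
python3 - <<'E'
from h import *
t=lambda x,y:(140+(x+.5)/2.2-.5,150+(y+.5)/2.2-.5)
s=lambda x,y:(120+(x+.5)/2-.5,30+(y+.5)/2-.5)
pr=lambda n,v:print(n,np.round(v*1000,1))
for n,p in dict(FL=(321,113),FR=(293,258),BL=(205,93),BR=(172,237)).items(): pr("top "+n,onplane("top",t(*p),.085))
for n,p in dict(F1=(407,206),F2=(479,304),B1=(500,165)).items(): pr("scene "+n,onplane("scene",s(*p),.085))
pr("stored cap top",onplane("top",t(242,204),.115)); pr("stored scene",onplane("scene",s(469,199),.115))
pr("hole top",onplane("top",t(264,151),.055))
for n,p in dict(a=(556,122),b=(534,162),c=(681,177),d=(662,216)).items(): pr("rack "+n,onplane("top",t(*p),.05))
for n,p in dict(a=(284,416),b=(291,464),c=(139,456),d=(147,500)).items(): pr("rack scene "+n,onplane("scene",s(*p),.05 if n!='d' else .05))
pr("rhole top",onplane("top",t(567,149),.05));pr("rhole sc",onplane("scene",s(262,439),.05))
pr("short top",onplane("top",t(657,182),.11));pr("short sc",onplane("scene",s(156,446),.11))
pr("tall top",onplane("top",t(621,158),.138));pr("tall sc",onplane("scene",s(202,427),.138))
pr("oil",onplane("top",t(317,50),.15));pr("oil sc",onplane("scene",s(521,320),.15));pr("seals",onplane("top",t(364,252),.052));pr("seals sc",onplane("scene",s(362,250),.052))
m=robot.camera_model("wrist");print(m)
print(robot.get_obs()['time'])
E
```

```text
top FL [584.7  78.   85. ]
top FR [379.2 109.   85. ]
top BL [610.4 244.7  85. ]
top BR [404.5 278.   85. ]
scene F1 [383.9 109.   85. ]
scene F2 [584.2  80.5  85. ]
scene B1 [412.8 274.3  85. ]
stored cap top [448.9 178.4 115. ]
stored scene [448.9 175.6 115. ]
hole top [533.4 160.7  55. ]
rack a [ 586.  -261.2   50. ]
rack b [ 526.4 -228.9   50. ]
rack c [ 509.  -439.9   50. ]
rack d [ 452.2 -410.7   50. ]
rack scene a [ 538.1 -233.4   50. ]
rack scene b [ 601.3 -266.2   50. ]
rack scene c [ 464.2 -420.2   50. ]
rack scene d [ 524.1 -443.3   50. ]
rhole top [ 546.5 -276.7   50. ]
rhole sc [ 547.3 -276.4   50. ]
short top [ 491.9 -389.3  110. ]
short sc [ 495.2 -396.   110. ]
tall top [ 519.4 -334.3  138. ]
tall sc [ 522.9 -337.7  138. ]
oil [658.8  81.1 150. ]
oil sc [663.6  78.8 150. ]
seals [391.9  12.6  52. ]
seals sc [387.   18.3  52. ]
{'fx': 309.70691628693146, 'fy': 309.70691628693146, 'cx': 320.3345202517925, 'cy': 195.33022188001493, 'T_tool_cam': array([[ 5.36999877e-04, -9.67730607e-01, -2.51986474e-01,
         6.88430924e-02],
       [ 9.99999353e-01,  2.66952489e-04,  1.10585870e-03,
        -1.47374679e-03],
       [-1.00290490e-03, -2.51986905e-01,  9.67730125e-01,
        -1.61615590e-01],
       [ 0.00000000e+00,  0.00000000e+00,  0.00000000e+00,
         1.00000000e+00]])}
1.0
```

```bash
cat >> h.py <<'E'
def plan(wps):
    "wps: (x,y,z mm, yaw deg of tool y axis), pointing down; prints dp mm and delta_rot from now"
    o=robot.get_obs(); R0=R.from_quat(o["tool_rot"])
    for x,y,z,a in wps:
        a=np.radians(a); Y=np.array([np.cos(a),np.sin(a),0]); Z=np.array([0,0,-1.]); X=np.cross(Y,Z)
        Rt=R.from_matrix(np.c_[X,Y,Z])
        print(np.round(R0.inv().apply(np.array([x,y,z])-np.array(o["position"])*1000),1),np.round((R0.inv()*Rt).as_rotvec(),3))
E
python3 -c "
from h import *
plan([(300,300,330,40),(400,0,330,0),(400,0,330,-23.5),(494,-394,210,-23.5)])"
```

```text
[-171.3 -236.8 -107.4] [ 0.    -0.     0.503]
[-373.  -480.4 -107.4] [ 0.    -0.     1.201]
[-373.  -480.4 -107.4] [ 0.    -0.     1.611]
[-603.  -813.8   12.5] [ 0.    -0.     1.611]
```

```bash
python3 -m jog '{"dp":[[0,0,-50],[-20,-25,-90],[-50,-65,-107],[-80,-105,-107],[-110,-145,-107],[-140,-185,-107],[-171,-225,-107],[-202,-262,-107],[-234,-300,-107],[-266,-338,-107],[-298,-376,-107],[-330,-414,-107]],"delta_rot":[[0,0,0],[0,0,0.1],[0,0,0.2],[0,0,0.3],[0,0,0.4],[0,0,0.5],[0,0,0.62],[0,0,0.74],[0,0,0.86],[0,0,0.98],[0,0,1.1],[0,0,1.2]],"gripper":[1,1,1,1,1,1,1,1,1,1,1,1]}'
python3 -c "
from h import *
plan([(494,-394,210,-23.5)])"
```

```text
time: 2.2
position: [0.3838, 0.0767, 0.33]
tool_rot: [0.708, 0.706, 0.001, 0.001]
ft_force: [0.4, 0.1, 0.9]
grip_width: 0.0874
grip_force: 0.0
[-470.3  111.7  120.1] [ 0.002 -0.     0.407]
```

```bash
python3 -m jog '{"dp":[[-47,11,12],[-94,22,24],[-141,33,36],[-188,44,48],[-235,55,60],[-282,67,72],[-329,78,84],[-376,89,96],[-423,100,108],[-470,112,120],[-470,112,120],[-470,112,120]],"delta_rot":[[0,0,0.1],[0,0,0.2],[0,0,0.3],[0,0,0.4],[0,0,0.407],[0,0,0.407],[0,0,0.407],[0,0,0.407],[0,0,0.407],[0,0,0.407],[0,0,0.407],[0,0,0.407]],"gripper":[1,1,1,1,1,1,1,1,1,1,1,1]}'
cat > look.py <<'E'
import sys
from h import *
o=robot.get_obs(); im=robot.camera("wrist"); n=sys.argv[1]
cv2.imwrite(f"pics/{n}.png",im[:,:,::-1]); np.savez(f"{n}.npz",position=o["position"],tool_rot=o["tool_rot"])
for k in sys.argv[2:]: print(k,[(np.round(d["rect"]).tolist(),round(d["score"],2)) for d in robot.search_frame(k,"wrist")][:4])
print(o["time"],np.round(o["position"],4),np.round(o["tool_rot"],4))
E
python3 look.py w1 tube_short tube_tall rack
```

```text
time: 3.4
position: [0.4955, -0.3919, 0.2084]
tool_rot: [0.836, 0.549, -0.0, -0.001]
ft_force: [-0.5, -0.3, 0.5]
grip_width: 0.0868
grip_force: 0.0
tube_short [([220.0, 194.0, 265.0, 240.0], 0.71), ([377.0, 216.0, 398.0, 247.0], 0.69), ([305.0, 172.0, 335.0, 218.0], 0.65)]
tube_tall [([298.0, 106.0, 343.0, 151.0], 0.82)]
rack [([292.0, 28.0, 352.0, 216.0], 0.67)]
3.4 [ 0.4955 -0.3919  0.2084] [ 0.8357  0.5492 -0.     -0.0011]
```

View pics/w1.png

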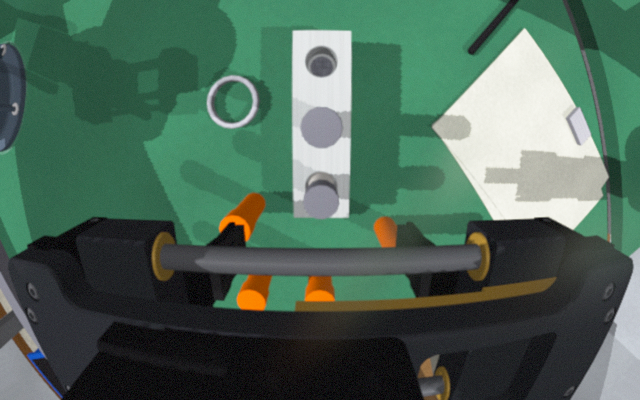

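Candidates: grey caps at wrist (321,128) and (321,198), both in the rack; (321,128) has the larger, nearer cap, hence the tall tube. The one at (321,198), at the rack's end, is the short tube. The orange ones at (240,215), (385,232), (252,290) and (320,285) stand on the bench and are not meant.

Run:
```python
from h import *
o=np.load("w1.npz")
im=cv2.imread("pics/w1.png")
c=cv2.resize(im[20:310,200:440],None,fx=2,fy=2,interpolation=cv2.INTER_CUBIC)
g=cv2.GaussianBlur(cv2.cvtColor(cv2.resize(im[90:225,285:360],None,fx=4,fy=4,interpolation=cv2.INTER_CUBIC),cv2.COLOR_BGR2GRAY),(5,5),0)
# flat grey cap-top discs
m=(np.abs(g.astype(int)-int(g[int((198-90)*4),int((321-285)*4)]))<12).astype(np.uint8)
m=cv2.morphologyEx(m,cv2.MORPH_OPEN,np.ones((15,15)))
n,l,s,ce=cv2.connectedComponentsWithStats(m)
for i in range(1,n):
    if s[i,4]>2000:
        q=np.array([(ce[i][0]+.5)/4-.5+285,(ce[i][1]+.5)/4-.5+90]); print(q,s[i]/4, [np.round(onplane("wrist",q,z,o)*1000,1) for z in (.11,.138)])
        cv2.circle(c,tuple(((q-[200,20])*2).astype(int).tolist()),3,(0,0,255),-1)
cv2.imwrite("pics/w1c.png",c)
print("rack empty hole",onplane("wrist",(321,62),.05,o))
cen=np.array([494,-394]);ax=np.array([.4,.917]);px=np.array([.917,-.4])
for p in [(653,243),(710,266),(735,214),(723,147)]:
    w=onplane("top",(140+p[0]/2.2,150+p[1]/2.2),.1)[:2]*1000; print(np.round(w), np.round([(w-cen)@px,(w-cen)@ax]))
```

```text
[321.56919599 127.07514252] [  16.75   18.     41.75   39.25 5087.  ] [array([ 519.3, -338.4,  110. ]), array([ 519.6, -337.6,  138. ])]
[320.07001905 202.25083356] [  17.5    96.25   36.     32.5  3674.  ] [array([ 492.4, -397.6,  110. ]), array([ 495.6, -390.4,  138. ])]
rack empty hole [ 0.54491608 -0.27773536  0.05      ]
[ 408. -385.] [-82. -26.]
[ 379. -461.] [ -79. -108.]
[ 450. -498.] [   2. -113.]
[ 544. -486.] [ 83. -65.]
```

View pics/w1c.png

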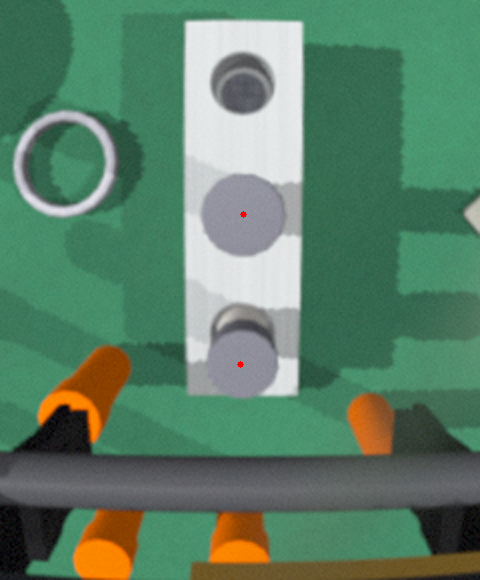

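```bash
python3 -c "
from h import *
plan([(492.4,-398,150,-23.6),(492.4,-398,79,-23.6)])"
```

```text
[-9.  -0.  60.3] [ 0.    -0.     0.007]
[ -9.   -0.  131.3] [ 0.    -0.     0.007]
```

```bash
python3 -m jog '{"dp":[[-5,0,20],[-9,0,50],[-9,0,80],[-9,0,105],[-9,0,125],[-9,0,131],[-9,0,131],[-9,0,131],[-9,0,131],[-9,0,131],[-9,0,131],[-9,0,131]],"delta_rot":[[0,0,0],[0,0,0],[0,0,0],[0,0,0],[0,0,0],[0,0,0],[0,0,0],[0,0,0],[0,0,0],[0,0,0],[0,0,0],[0,0,0]],"gripper":[0.7,0.7,0.7,0.7,0.7,0.7,0.7,-0.6,-0.6,-0.6,-0.6,-0.6]}' 25; python3 -m jog '{"dp":[[0,0,0],[0,0,0],[0,0,0],[0,0,-10],[0,0,-25],[0,0,-50]],"delta_rot":[[0,0,0],[0,0,0],[0,0,0],[0,0,0],[0,0,0],[0,0,0]],"gripper":[-0.6,-0.6,-0.6,-0.6,-0.6,-0.6]}' 25
```

```text
time: 4.8
position: [0.4926, -0.3997, 0.079]
tool_rot: [0.835, 0.55, 0.0, 0.0]
ft_force: [-0.2, -0.3, -1.3]
grip_width: 0.0425
grip_force: 0.0
time: 5.4
position: [0.4917, -0.3987, 0.1285]
tool_rot: [0.835, 0.55, -0.0, -0.002]
ft_force: [-0.9, 0.2, 0.5]
grip_width: 0.0314
grip_force: 25.0
```

```bash
python3 -c "
from h import *
plan([(492,-398,255,-23.6),(524,70,255,-8.6)])"
```

```text
[   1.    -0.4 -126.5] [-0.003 -0.001  0.006]
[ 443.5 -155.8 -125.4] [-0.003 -0.002 -0.256]
```

```bash
python3 -m jog '{"dp":[[0,0,-45],[0,0,-90],[10,-3,-126],[55,-18,-126],[102,-34,-126],[148,-50,-126],[194,-67,-126],[240,-83,-126],[286,-99,-126],[332,-115,-126],[378,-131,-126],[424,-147,-126]],"delta_rot":[[0,0,0],[0,0,0],[0,0,0],[0,0,-0.03],[0,0,-0.06],[0,0,-0.1],[0,0,-0.13],[0,0,-0.16],[0,0,-0.19],[0,0,-0.22],[0,0,-0.24],[0,0,-0.256]],"gripper":[-0.6,-0.6,-0.6,-0.6,-0.6,-0.6,-0.6,-0.6,-0.6,-0.6,-0.6,-0.6]}' && python3 -m jog '{"dp":[[10,-4,0],[20,-8,0],[20,-8,0],[20,-8,0],[20,-8,0]],"delta_rot":[[0,0,0],[0,0,0],[0,0,0],[0,0,0],[0,0,0]],"gripper":[-0.6,-0.6,-0.6,-0.6,-0.6]}' && python3 look.py w2 tube_stored case lid hasp
```

```text
time: 6.6
position: [0.5248, 0.05, 0.2561]
tool_rot: [0.758, 0.652, 0.001, 0.001]
ft_force: [1.0, 0.6, -1.4]
grip_width: 0.031
grip_force: 25.0
time: 7.1
position: [0.5202, 0.0675, 0.2547]
tool_rot: [0.759, 0.651, -0.0, 0.0]
ft_force: [0.1, 0.0, -0.8]
grip_width: 0.0315
grip_force: 25.0
tube_stored [([220.0, 73.0, 260.0, 107.0], 0.85)]
case [([174.0, 0.0, 382.0, 175.0], 0.85)]
lid [([174.0, 0.0, 383.0, 15.0], 0.8)]
hasp []
7.1 [0.5202 0.0675 0.2547] [ 7.588e-01  6.513e-01 -0.000e+00  3.000e-04]
```

View pics/w2.png

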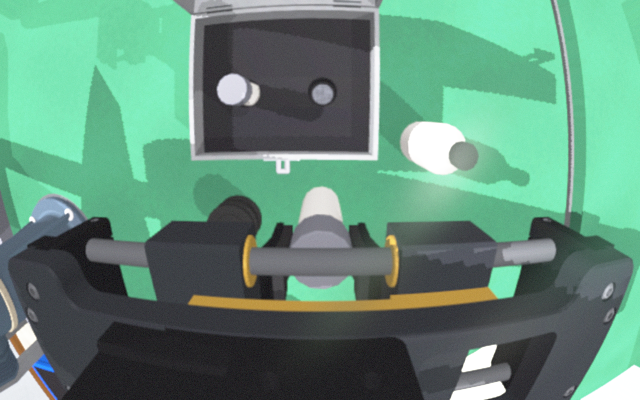

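Run:
```python
from h import *
im=cv2.imread("pics/w2.png"); c=cv2.resize(im[0:180,185:385],None,fx=3.3,fy=3.3,interpolation=cv2.INTER_CUBIC)
c=np.clip(c.astype(float)*1.3,0,255).astype(np.uint8); cv2.imwrite("pics/w2c.png",c)
```

```text
(no output)
```

View pics/w2c.png

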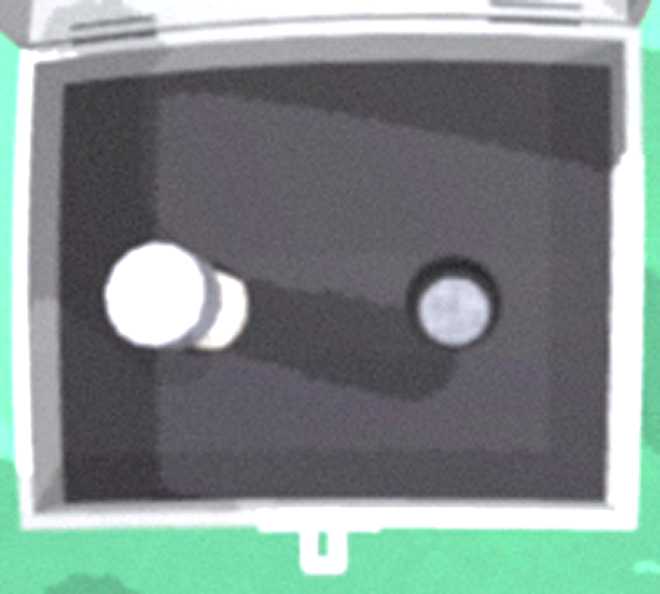

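Run:
```python
from h import *
from scipy.optimize import least_squares
o=dict(np.load("w2.npz"))
f=lambda x,y:(185+(x+.5)/3.3-.5,(y+.5)/3.3-.5)
pts=[((453.5,303),(-10,-45,55)),((455,311),(-10,-45,15)),((155,295),(-10,45,115)),((22,527),(-85,105,85)),((637,527),(-85,-105,85)),((323,573),(-104,0,69)),((64,501),(-80,100,55)),((607,501),(-80,-100,55)),((610,65),(80,-100,55)),((65,83),(80,100,55))]
U=np.array([f(*p) for p,_ in pts]);L=np.array([q for _,q in pts])/1000.
def W(v): return np.c_[R.from_euler("z",v[2]).apply(L)[:,:2]+v[:2],L[:,2]]
r=least_squares(lambda v:(proj("wrist",W(v),o)-U).ravel(),[.495,.177,1.42],loss="soft_l1")
print(r.x,np.degrees(r.x[2])); print(np.round(r.fun.reshape(-1,2),1).tolist())
print("hole fit",np.round(W(r.x)[0]*1000,1),"direct",np.round(onplane("wrist",U[0],.055,o)*1000,1),np.round(onplane("wrist",U[1],.015,o)*1000,1))
print("stored",np.round(onplane("wrist",U[2],.115,o)*1000,1))
# held tube: cap top circle & bottom, for scale
for uv in [(320,205),(321,240)]: print(np.round(onplane("wrist",uv,.19,o)*1000,1))
print("tube bottom at tcp proj", proj("wrist",np.array(o["position"])+[0,0,-.069],o), proj("wrist",np.array(o["position"])+[0,0,.031],o))
plan([(0,0,0,np.degrees(r.x[2])-90)])
```

```text
[0.49414445 0.18003066 1.41167762] 80.88316938288366
[[0.5, -0.3], [-0.1, -0.2], [-0.1, -0.6], [-0.3, 0.5], [-0.4, 0.2], [0.2, -0.2], [-0.1, 0.7], [0.2, 0.2], [0.6, -0.1], [-0.4, -0.2]]
hole fit [537. 163.  55.] direct [536.3 162.8  55. ] [537.1 162.7  15. ]
stored [448.1 176.7 115. ]
[519.7  68.5 190. ]
[516.1  39.9 190. ]
tube bottom at tcp proj [[320.83957563 204.56768283]] [[321.08938728 264.13025054]]
[-145.9 -503.7  254.5] [-0.     0.     0.008]
```

```bash
python3 -c "
from h import *
plan([(536.8,163,250,-9.1),(536.8,163,150,-9.1)])"
```

```text
[96.1  2.3  4.4] [-0.     0.     0.008]
[ 96.1   2.3 104.4] [-0.     0.     0.008]
```

```bash
python3 -m jog '{"dp":[[40,1,0],[75,2,0],[96,2.3,4],[96,2.3,30],[96,2.3,60],[96,2.3,90],[96,2.3,104],[96,2.3,104],[96,2.3,104],[96,2.3,104]],"delta_rot":[[0,0,0.008],[0,0,0.008],[0,0,0.008],[0,0,0.008],[0,0,0.008],[0,0,0.008],[0,0,0.008],[0,0,0.008],[0,0,0.008],[0,0,0.008]],"gripper":[-0.6,-0.6,-0.6,-0.6,-0.6,-0.6,-0.6,-0.6,-0.6,-0.6]}' && python3 -c "
from h import *
print(robot.get_obs()['position']);plan([(536.8,163,110,-9.1),(536.8,163,86,-9.1)])"
```

```text
time: 8.35
position: [0.5377, 0.1636, 0.1517]
tool_rot: [0.761, 0.649, 0.001, 0.001]
ft_force: [-0.2, 0.2, 0.1]
grip_width: 0.0316
grip_force: 25.0
[0.53766603 0.16361485 0.15172844]
[-0.8 -0.9 41.7] [ 0.003 -0.001  0.001]
[-0.8 -0.9 65.7] [ 0.003 -0.001  0.001]
```

```bash
python3 -m jog '{"dp":[[-0.4,-0.5,10],[-0.4,-0.5,20],[-0.4,-0.5,30],[-0.4,-0.5,38],[-0.4,-0.5,46],[-0.4,-0.5,46]],"delta_rot":[[0,0,0],[0,0,0],[0,0,0],[0,0,0],[0,0,0],[0,0,0]],"gripper":[-0.6,-0.6,-0.6,-0.6,-0.6,-0.6]}'
```

```text
time: 8.95
position: [0.5352, 0.1631, 0.1031]
tool_rot: [0.761, 0.649, -0.001, -0.001]
ft_force: [0.4, 0.9, -0.8]
grip_width: 0.0312
grip_force: 25.0
```

```bash
python3 -m jog '{"dp":[[0,0,5],[0,0,9],[0,0,13],[0,0,16],[0,0,18],[0,0,19],[0,0,19],[0,0,19]],"delta_rot":[[0,0,0],[0,0,0],[0,0,0],[0,0,0],[0,0,0],[0,0,0],[0,0,0],[0,0,0]],"gripper":[-0.6,-0.6,-0.6,-0.6,-0.6,-0.6,-0.6,-0.6]}'
```

```text
time: 9.75
position: [0.5361, 0.1633, 0.0857]
tool_rot: [0.761, 0.649, 0.0, 0.0]
ft_force: [0.2, -0.5, -1.1]
grip_width: 0.0313
grip_force: 25.0
```

```bash
python3 -m jog '{"dp":[[0,0,1],[0,0,1],[0,0,1],[0,0,1],[0,0,1],[0,0,-15],[0,0,-50],[0,0,-95],[0,0,-140],[-50,0,-150],[-96,0,-160],[-96,0,-160]],"delta_rot":[[0,0,0],[0,0,0],[0,0,0],[0,0,0],[0,0,0],[0,0,0],[0,0,0],[0,0,0],[0,0,0],[0,0,0],[0,0,0],[0,0,0]],"gripper":[0,0.1,0.1,0.1,0.1,0.1,0.1,0.1,0.1,0.1,-0.2,-0.6]}'; python3 look.py w3 tube_short
python3 - <<'E'
from h import *
# tall frames: joint view of inserted tubes and lid
a=cv2.resize(cv2.imread("pics/w3.png")[0:190,180:400],None,fx=2.5,fy=2.5)
b=robot.camera("scene")[:,:,::-1]; cv2.imwrite("pics/s3.png",b)
b=cv2.resize(b[40:240,300:460],None,fx=1.5*1.58,fy=1.5*1.58,interpolation=cv2.INTER_CUBIC)
h=min(a.shape[0],b.shape[0]); o=np.hstack([a[:h,:420],b[:h]]); print(o.shape); cv2.imwrite("pics/j3.png",o[:600,:800])
E
```

```text
time: 10.95
position: [0.5212, 0.0642, 0.2474]
tool_rot: [0.762, 0.647, 0.0, 0.002]
ft_force: [0.3, -1.2, 0.5]
grip_width: 0.0383
grip_force: 0.0
tube_short []
10.95 [0.5212 0.0642 0.2474] [7.623e-01 6.472e-01 4.000e-04 1.900e-03]
(474, 799, 3)
```

View pics/j3.png

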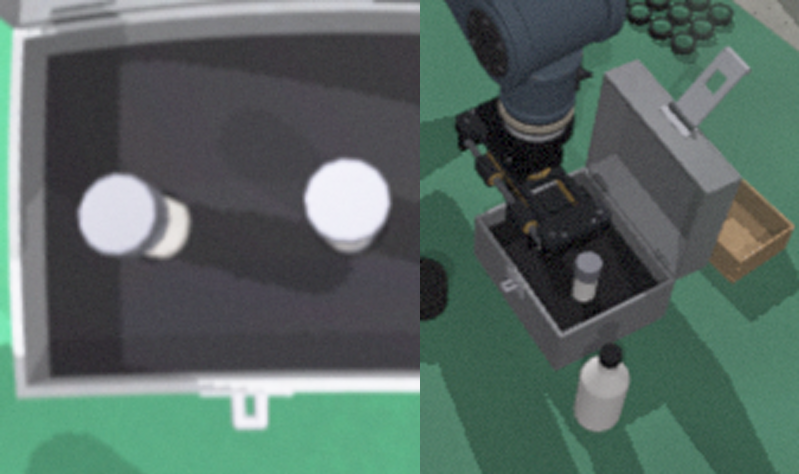

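Run:
```python
from h import *
from scipy.optimize import least_squares
v=(.4941,.1800,1.4117)
def W(L): L=np.atleast_2d(L)/1000.; return np.c_[R.from_euler("z",v[2]).apply(L)[:,:2]+v[:2],L[:,2]]
o=dict(np.load("w3.npz")); s=2.5
def disc(c,z):
    t=np.linspace(0,6.28,40); P=np.c_[c[0]+.016*np.cos(t),c[1]+.016*np.sin(t),0*t+z]; p=proj("wrist",P,o); return np.round(np.r_[p.min(0),p.max(0)],1)
for c in [(.5368,.163),(.449,.1766)]:
  for z in (.115,.125): print(c,z,disc(c,z))
print("seen new",[180+304/s,157/s,180+389/s,243/s],"stored",[180+78/s,173/s,180+155/s,255/s])
sc=1.5*1.58; f=lambda x,y:((x-420+.5)/sc-.5+300,(y+.5)/sc-.5+40)
def lid(p,th): # lid frame pt -> case
    p=np.atleast_2d(p); return np.c_[85+p[:,0]*np.cos(th)+p[:,2]*np.sin(th), p[:,1], 85-p[:,0]*np.sin(th)+p[:,2]*np.cos(th)]
lp=np.array([(-170,105,0),(-170,105,50),(-170,-105,0),(-170,-105,50)]); U=np.array([f(605,75),f(637,60),f(705,193),f(742,175)])
r=least_squares(lambda t:(proj("scene",W(lid(lp,t[0])))-U).ravel(),[1.5]); print("lid",r.x,np.round(r.fun,1))
def hp(ph): a=88*np.sin(ph); b=-88*np.cos(ph); return lid([(-174-a,20,38+b),(-174-a,-20,38+b)],r.x[0])
U2=np.array([f(728,47),f(749,67)])
h=least_squares(lambda t:(proj("scene",W(hp(t[0])))-U2).ravel(),[2.6]); print("hasp",h.x,np.round(h.fun,1)); print(hp(h.x[0]))
for th in (r.x[0],):
  c=lid([(-130,75,50),(-170,75,50)],th); print(c,W(c))
```

```text
(0.5368, 0.163) 0.115 [302.6  65.4 336.8  98.7]
(0.5368, 0.163) 0.125 [302.   63.7 337.4  98.1]
(0.449, 0.1766) 0.115 [211.8  69.9 243.2 102.4]
(0.449, 0.1766) 0.125 [208.4  68.5 240.6 102. ]
seen new [301.6, 62.8, 335.6, 97.2] stored [211.2, 69.2, 242.0, 102.0]
lid [1.59877687] [-0.9 -1.3  0.1 -0.9  0.4  0.2 -0.   0.8]
hasp [2.37689843] [-0.7  0.3 -0.6  1.4]
[[193.0329888   20.         316.99222311]
 [193.0329888  -20.         316.99222311]]
[[138.61742489  75.         213.55026934]
 [139.73650071  75.         253.53461214]] [[0.44200779 0.32874876 0.21355027]
 [0.44218508 0.3298537  0.25353461]]
```

```bash
cat >> h.py <<'E'
def case(x,y,z):
    a=1.4117; return (494.1+x*np.cos(a)-y*np.sin(a), 180.0+x*np.sin(a)+y*np.cos(a), z)
E
python3 -c "
from h import *
plan([case(-60,78,300)+(80.9,),case(185,78,300)+(80.9,),case(185,78,213)+(80.9,)])"
```

```text
[  45.9 -121.9  -54.4] [ 0.000e+00 -1.000e-03 -1.571e+00]
[ 290.9 -121.9  -54.3] [ 0.000e+00 -1.000e-03 -1.571e+00]
[ 290.8 -121.9   32.7] [ 0.000e+00 -1.000e-03 -1.571e+00]
```

```bash
python3 -m jog '{"dp":[[5,-20,-30],[10,-45,-54],[20,-70,-54],[30,-95,-54],[46,-122,-54],[65,-122,-54],[90,-122,-54],[120,-122,-54],[155,-122,-54],[190,-122,-54],[225,-122,-54],[260,-122,-54]],"delta_rot":[[0,0,-0.13],[0,0,-0.27],[0,0,-0.41],[0,0,-0.55],[0,0,-0.69],[0,0,-0.83],[0,0,-0.97],[0,0,-1.11],[0,0,-1.25],[0,0,-1.39],[0,0,-1.53],[0,0,-1.571]],"gripper":[-1,-1,-1,-1,-1,-1,-1,-1,-1,-1,-1,-1]}' 10; python3 -c "
from h import *
plan([case(185,78,300)+(80.9,),case(185,78,213)+(80.9,)])"
```

```text
time: 12.3
position: [0.4401, 0.3474, 0.2986]
tool_rot: [0.076, 0.997, -0.0, -0.001]
ft_force: [1.1, -0.2, -0.4]
grip_width: 0.0004
grip_force: 0.0
[-2.  28.3 -1.4] [-0.001 -0.001  0.007]
[-2.1 28.3 85.6] [-0.001 -0.001  0.007]
```

```bash
python3 -m jog '{"dp":[[-1,15,15],[-2,28,45],[-2,28,70],[-2,28,86],[-2,28,86]],"delta_rot":[[0,0,0.007],[0,0,0.007],[0,0,0.007],[0,0,0.007],[0,0,0.007]],"gripper":[-1,-1,-1,-1,-1]}' ; python3 -c "
from h import *
a=1.4117
p=np.array(robot.get_obs()['position'])*1000-[494.1,180,0]
q=R.from_euler('z',-a).apply(p);print(q)
for th in [1.6,1.5,1.4,1.25,1.1,.95,.8,.65,.5,.4,.3,.2,.1,0]:
  x=85-130*np.cos(th)+50*np.sin(th)+15;z=85+130*np.sin(th)+50*np.cos(th);print(th,round(x-q[0]),round(q[2]-z))
"
```

```text
time: 12.8
position: [0.4447, 0.3722, 0.21]
tool_rot: [0.081, 0.997, -0.002, -0.003]
ft_force: [0.3, -0.5, 0.0]
grip_width: 0.0007
grip_force: 0.0
[181.9459947   79.27082292 209.9749086 ]
1.6 -28 -4
1.5 -41 -8
1.4 -55 -12
1.25 -75 -14
1.1 -96 -14
0.95 -117 -10
0.8 -137 -3
0.65 -155 6
0.5 -172 19
0.4 -182 28
0.3 -191 39
0.2 -199 50
0.1 -206 62
0 -212 75
```

```bash
python3 -m jog '{"dp":[[0,-15,-4],[0,-28,-4],[0,-41,-8],[0,-55,-12],[0,-65,-13],[0,-75,-14],[0,-86,-14],[0,-96,-14],[0,-107,-12],[0,-117,-10]],"delta_rot":[[0,0,0],[0,0,0],[0,0,0],[0,0,0],[0,0,0],[0,0,0],[0,0,0],[0,0,0],[0,0,0],[0,0,0]],"gripper":[-1,-1,-1,-1,-1,-1,-1,-1,-1,-1]}'
```

```text
time: 13.8
position: [0.4296, 0.2554, 0.2252]
tool_rot: [0.083, 0.997, 0.001, 0.002]
ft_force: [1.1, 1.3, 6.5]
grip_width: 0.0009
grip_force: 2.6
```

```bash
python3 -m jog '{"dp":[[0,-10,3],[0,-20,7],[0,-29,11],[0,-38,16],[0,-47,22],[0,-55,29],[0,-62,35],[0,-70,43],[0,-76,52],[0,-82,60],[0,-86,67],[0,-90,73]],"delta_rot":[[0,0,0],[0,0,0],[0,0,0],[0,0,0],[0,0,0],[0,0,0],[0,0,0],[0,0,0],[0,0,0],[0,0,0],[0,0,0],[0,0,0]],"gripper":[-1,-1,-1,-1,-1,-1,-1,-1,-1,-1,-1,-1]}'
```

```text
time: 15.0
position: [0.4131, 0.1674, 0.1495]
tool_rot: [0.082, 0.997, 0.0, -0.001]
ft_force: [0.6, 0.3, 1.4]
grip_width: 0.0004
grip_force: 0.6
```

```bash
python3 -m jog '{"dp":[[0,-3,5],[0,-5,10],[0,-5,12],[0,-5,14],[0,-5,14]],"delta_rot":[[0,0,0],[0,0,0],[0,0,0],[0,0,0],[0,0,0]],"gripper":[-1,-1,-1,-1,-1]}'
```

```text
time: 15.5
position: [0.4128, 0.1628, 0.1363]
tool_rot: [0.082, 0.997, 0.0, -0.0]
ft_force: [-0.8, -0.5, -0.0]
grip_width: 0.0003
grip_force: 0.0
```

```bash
python3 -m jog '{"dp":[[0,0,1],[0,0,2],[0,0,3],[0,0,3]],"delta_rot":[[0,0,0],[0,0,0],[0,0,0],[0,0,0]],"gripper":[-1,-1,-1,-1]}'; python3 -c "
from h import *
cv2.imwrite('pics/s4.png',robot.camera('scene')[:,:,::-1]);
for n in ['lid','hasp','case']: print(n,robot.search_frame(n,'scene')[:2])"
```

```text
time: 15.9
position: [0.4131, 0.1627, 0.1352]
tool_rot: [0.082, 0.997, -0.0, 0.001]
ft_force: [-3.5, -1.2, 17.8]
grip_width: 0.0006
grip_force: 8.4
lid []
hasp [{'rect': [319.3, 137.4, 347.9, 157.4], 'score': 0.52}]
case [{'rect': [320.2, 98.5, 411.3, 197.4], 'score': 0.81}]
```

```bash
python3 -m jog '{"dp":[[0,0,-20],[0,20,-60],[0,60,-105],[0,90,-125],[0,90,-125]],"delta_rot":[[0,0,0],[0,0,-0.1],[0,0,-0.1],[0,0,-0.1],[0,0,-0.1]],"gripper":[-1,-1,-1,-1,-1]}'; python3 -c "
from h import *
im=robot.camera('scene')[:,:,::-1]; t=robot.camera('top')[:,:,::-1]
a=cv2.resize(im[90:230,290:430],(440,440),interpolation=cv2.INTER_CUBIC); b=cv2.resize(t[160:280,190:310],(360,360),interpolation=cv2.INTER_CUBIC)
o=np.zeros((440,800,3),np.uint8);o[:,:440]=a;o[:360,440:]=b;cv2.imwrite('pics/j5.png',o)"
```

```text
time: 16.6
position: [0.4315, 0.256, 0.2632]
tool_rot: [0.031, 1.0, 0.003, 0.006]
ft_force: [-0.5, -1.0, -0.2]
grip_width: 0.0001
grip_force: 0.0
```

View pics/j5.png

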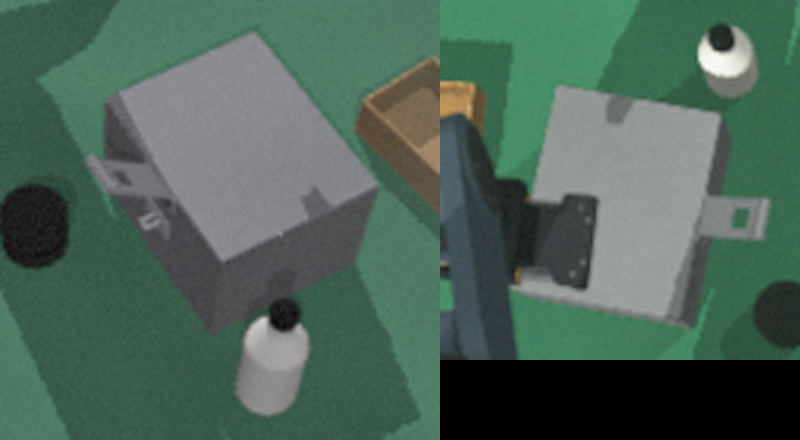

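Run:
```python
from h import *
from scipy.optimize import least_squares
v=(.4941,.1800,1.4117)
def W(L): L=np.atleast_2d(L)/1000.; return np.c_[R.from_euler("z",v[2]).apply(L)[:,:2]+v[:2],L[:,2]]
hp=lambda ph:W([(-89-88*np.sin(ph),s,123-88*np.cos(ph)) for s in (20,-20)])
Us=np.array([(290+87/3.143-.3,90+157/3.143-.3),(290+105/3.143-.3,90+190/3.143-.3)]);Ut=np.array([(190+(765-440)/3-.3,160+238/3-.3),(190+(768-440)/3-.3,160+200/3-.3)])
f=lambda t:np.r_[proj("scene",hp(t[0]))-Us,proj("top",hp(t[0]))-Ut].ravel()
for g in (1.4,2.4):
    r=least_squares(f,[g]);print(r.x,r.cost,np.round(r.fun,1))
for ph in (1.8,2.2,2.4): print(ph,proj("scene",hp(ph)).round(1).tolist(),Us.round(1).tolist(),proj("top",hp(ph)).round(1).tolist(),Ut.round(1).tolist())
```

```text
[2.33637388] 2.401679597113205 [-0.2  0.5  1.3  0.4 -1.   1.1  0.7  0.1]
[2.33637388] 2.4016795971130738 [-0.2  0.5  1.3  0.4 -1.   1.1  0.7  0.1]
1.8 [[310.4, 151.8], [317.3, 162.2]] [[317.4, 139.7], [323.1, 150.2]] [[305.3, 243.3], [307.8, 230.0]] [[298.0, 239.0], [299.0, 226.4]]
2.2 [[314.8, 143.2], [321.9, 153.6]] [[317.4, 139.7], [323.1, 150.2]] [[299.9, 241.0], [302.5, 227.4]] [[298.0, 239.0], [299.0, 226.4]]
2.4 [[318.5, 138.8], [325.7, 149.2]] [[317.4, 139.7], [323.1, 150.2]] [[295.6, 239.7], [298.3, 226.0]] [[298.0, 239.0], [299.0, 226.4]]
```

Run:
```python
from h import *
plan([case(-105,-24,240)+(-9.1,)])
x0,z0=-105,240
for ph,r in [(2.35,75),(2.2,75),(2.05,75),(1.9,75),(1.75,75),(1.6,75),(1.45,75),(1.3,75),(1.15,75),(1.0,74),(.85,70),(.7,66)]:
    k=np.clip((ph-1.57)/.3,-1,1)*9.5
    x=-89-(r*np.sin(ph)+8*np.cos(ph))+k; z=123-r*np.cos(ph)+8*np.sin(ph); print(ph,round(x),round(z),"from(-105,.,185):",round(x+105),round(185-z))
```

```text
[ -84.8 -174.5   18.9] [1.000e-03 1.000e-03 1.667e+00]
2.35 -127 181 from(-105,.,185): -22 4
2.2 -135 174 from(-105,.,185): -30 11
2.05 -142 165 from(-105,.,185): -37 20
1.9 -148 155 from(-105,.,185): -43 30
1.75 -156 144 from(-105,.,185): -51 41
1.6 -163 133 from(-105,.,185): -58 52
1.45 -168 122 from(-105,.,185): -63 63
1.3 -172 111 from(-105,.,185): -67 74
1.15 -170 100 from(-105,.,185): -65 85
1.0 -165 90 from(-105,.,185): -60 95
0.85 -156 83 from(-105,.,185): -51 102
0.7 -147 78 from(-105,.,185): -42 107
```

```bash
python3 -m jog '{"dp":[[-8,-16,0],[-16,-32,2],[-24,-48,4],[-32,-64,6],[-40,-80,8],[-48,-96,10],[-56,-112,12],[-64,-130,14],[-72,-147,16],[-80,-164,18],[-85,-174,19],[-85,-174,19]],"delta_rot":[[0,0,0.145],[0,0,0.29],[0,0,0.435],[0,0,0.58],[0,0,0.725],[0,0,0.87],[0,0,1.015],[0,0,1.16],[0,0,1.305],[0,0,1.45],[0,0,1.595],[0,0,1.667]],"gripper":[-1,-1,-1,-1,-1,-1,-1,-1,-1,-1,-1,-1]}'; python3 -c "
from h import *
plan([case(-105,-24,185)+(-9.1,)])"
```

```text
time: 17.9
position: [0.4999, 0.0698, 0.2374]
tool_rot: [0.764, 0.645, -0.002, -0.001]
ft_force: [0.3, 0.3, -0.8]
grip_width: 0.0008
grip_force: 0.0
[ 2.9  1.  52.4] [-0.004  0.001 -0.01 ]
```

```bash
python3 -m jog '{"dp":[[2,1,25],[2,1,45],[1,1,54],[1,1,54]],"delta_rot":[[0,0,0],[0,0,-0.005],[0,0,-0.005],[0,0,-0.005]],"gripper":[-1,-1,-1,-1]}'; python3 -c "
from h import *
plan([case(-105,-24,185)+(-9.1,)])"
```

```text
time: 18.3
position: [0.5, 0.0724, 0.1833]
tool_rot: [0.76, 0.649, -0.002, -0.002]
ft_force: [-0.3, -0.5, -0.1]
grip_width: 0.0008
grip_force: 0.0
[ 0.3  1.1 -1.7] [-0.006  0.001  0.002]
```

Now sweep the hasp forward and down.

```bash
python3 -m jog '{"dp":[[-11,1,2],[-22,1,4],[-30,1,11],[-37,1,20],[-43,1,30],[-51,1,41],[-58,1,52],[-63,1,63],[-67,1,74]],"delta_rot":[[0,0,0],[0,0,0],[0,0,0],[0,0,0],[0,0,0],[0,0,0],[0,0,0],[0,0,0],[0,0,0]],"gripper":[-1,-1,-1,-1,-1,-1,-1,-1,-1]}'
```

```text
time: 19.2
position: [0.4927, 0.0086, 0.1105]
tool_rot: [0.76, 0.649, 0.001, -0.001]
ft_force: [-0.2, -0.2, 0.7]
grip_width: 0.0006
grip_force: 0.2
```

```bash
python3 -c "
from h import *
a=robot.camera('scene')[:,:,::-1]; cv2.imwrite('pics/s6.png',a); a=cv2.resize(a[110:210,290:390],(500,500),interpolation=cv2.INTER_CUBIC); cv2.imwrite('pics/s6c.png',a)
print(robot.search_frame('hasp','scene')[:2])
P=np.array([case(-89-88*np.sin(f),s,123-88*np.cos(f)) for f in (1.3,2.35) for s in (20,-20)])/1000
print(proj('scene',P).round(1))"
```

```text
[{'rect': [333.5, 140.3, 346.0, 155.0], 'score': 0.58}]
[[310.9 160.2]
 [317.6 170.3]
 [317.5 139.9]
 [324.7 150.3]]
```

View pics/s6c.png

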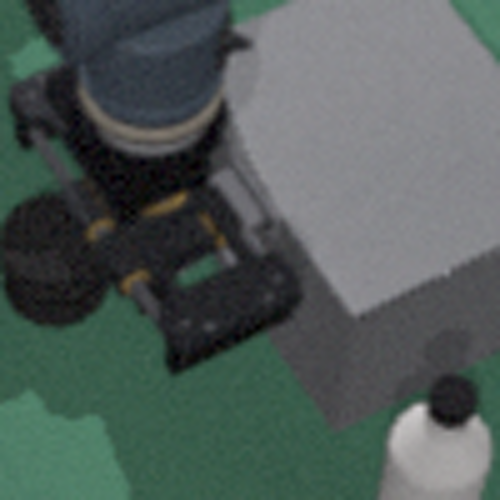

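```bash
python3 -m jog '{"dp":[[2,0,11],[6,0,20],[13,0,27],[22,0,32],[28,0,32],[34,0,32],[40,0,32],[46,0,32],[52,0,32],[58,0,32]],"delta_rot":[[0,0,0],[0,0,0],[0,0,0],[0,0,0],[0,0,0],[0,0,0],[0,0,0],[0,0,0],[0,0,0],[0,0,0]],"gripper":[-1,-1,-1,-1,-1,-1,-1,-1,-1,-1]}'; python3 -c "
from h import *
p=np.array(robot.get_obs()['position'])*1000-[494.1,180,0]
print(R.from_euler('z',-1.4117).apply(p))"
```

```text
time: 20.3
position: [0.5021, 0.0645, 0.0797]
tool_rot: [0.76, 0.65, 0.0, 0.0]
ft_force: [-0.0, -1.4, -1.2]
grip_width: 0.0007
grip_force: 0.6
[-112.77575772  -26.16366034   79.70044688]
```

```bash
python3 -m jog '{"dp":[[3,-1,0],[5,-2,0],[7,-2,0],[8,-2,0],[9,-2,0],[9,-2,0]],"delta_rot":[[0,0,0],[0,0,0],[0,0,0],[0,0,0],[0,0,0],[0,0,0]],"gripper":[-1,-1,-1,-1,-1,-1]}'; python3 -c "
from h import *
p=np.array(robot.get_obs()['position'])*1000-[494.1,180,0]
print(R.from_euler('z',-1.4117).apply(p))"
```

```text
time: 20.9
position: [0.501, 0.0705, 0.0796]
tool_rot: [0.759, 0.651, -0.002, 0.001]
ft_force: [-2.6, -11.9, 0.9]
grip_width: 0.0008
grip_force: 6.4
[-107.01562184  -24.17647537   79.64111152]
```

```bash
python3 -m jog '{"dp":[[-10,0,0],[-40,0,0],[-75,0,-20],[-90,0,-60],[-100,0,-100],[-110,0,-130],[-110,0,-130],[-110,0,-130]],"delta_rot":[[0,0,0],[0,0,0],[0,0,0],[0,0,0],[0,0,0],[0,0,0],[0,0,0],[0,0,0]],"gripper":[-1,-1,-1,-1,-1,-1,-1,-1]}'; python3 look.py w7 hasp; python3 -c "
from h import *
a=cv2.imread('pics/w7.png'); a=cv2.resize(a[40:240,180:380],(400,400),interpolation=cv2.INTER_CUBIC)
b=robot.camera('top')[:,:,::-1]; b=cv2.resize(b[160:310,190:340],(400,400),interpolation=cv2.INTER_CUBIC); cv2.imwrite('pics/j7.png',np.hstack([a,b]))
o=dict(np.load('w7.npz'))
for f in (0,.1,.2,.4): print(f,proj('wrist',np.array([case(-89-88*np.sin(f)-8*np.cos(f),s,123-88*np.cos(f)+8*np.sin(f)) for s in (20,-20)])/1000,o).round(1).tolist())
print(proj('wrist',np.array([case(-85,105,135),case(-85,-105,135)])/1000,o).round(1))"
```

```text
time: 21.7
position: [0.4841, -0.0354, 0.21]
tool_rot: [0.76, 0.649, 0.001, 0.0]
ft_force: [-1.1, 0.1, -0.1]
grip_width: 0.0004
grip_force: 0.0
hasp [([264.0, 44.0, 321.0, 78.0], 0.56)]
21.7 [ 0.4841 -0.0354  0.21  ] [7.604e-01 6.495e-01 6.000e-04 3.000e-04]
0 [[279.7, 71.7], [316.9, 71.1]]
0.1 [[279.5, 79.4], [316.9, 78.8]]
0.2 [[279.3, 87.0], [316.8, 86.5]]
0.4 [[278.5, 101.7], [316.7, 101.2]]
[[164.1  50. ]
 [424.1  43.3]]
```

View pics/j7.png

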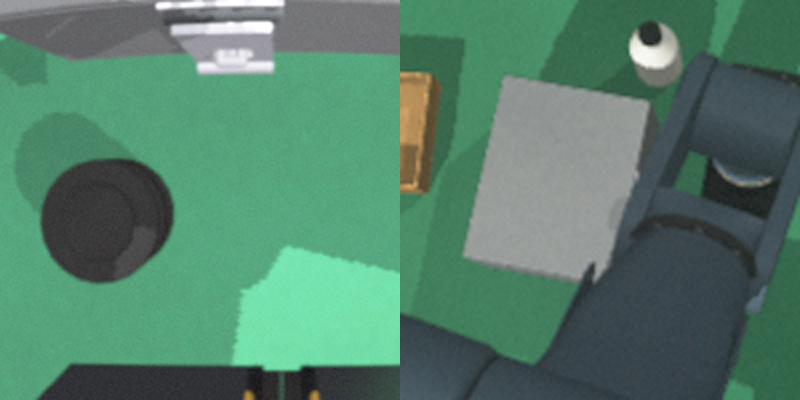

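```bash
python3 -c "
from h import *
o=dict(np.load('w7.npz'))
print('case bottom corner',proj('wrist',np.array([case(-85,105,0),case(-104,8,69),case(-104,-8,69),case(-97,20,127),case(-97,-20,127)])/1000,o).round(1).tolist())
a=cv2.imread('pics/w7.png').astype(int)
for c in (284,290,312): print(c,[tuple(a[r,c]) [1] for r in range(40,90)], [int(a[r,c][2]-a[r,c][1]) for r in range(66,84)])
"
```

```text
case bottom corner [[215.4, 70.1], [287.5, 73.4], [304.0, 73.1], [264.8, 55.6], [315.6, 54.3]]
284 [np.int64(189), np.int64(221), np.int64(218), np.int64(168), np.int64(118), np.int64(123), np.int64(128), np.int64(113), np.int64(92), np.int64(72), np.int64(77), np.int64(146), np.int64(228), np.int64(233), np.int64(235), np.int64(237), np.int64(225), np.int64(172), np.int64(150), np.int64(153), np.int64(154), np.int64(152), np.int64(153), np.int64(153), np.int64(153), np.int64(152), np.int64(152), np.int64(150), np.int64(143), np.int64(149), np.int64(166), np.int64(213), np.int64(240), np.int64(241), np.int64(230), np.int64(209), np.int64(182), np.int64(163), np.int64(162), np.int64(161), np.int64(161), np.int64(163), np.int64(164), np.int64(161), np.int64(159), np.int64(160), np.int64(160), np.int64(161), np.int64(161), np.int64(159)] [2, 1, -1, 1, 2, 1, 0, 0, 3, 2, 0, -40, -69, -77, -77, -78, -76, -74]
290 [np.int64(245), np.int64(255), np.int64(251), np.int64(183), np.int64(139), np.int64(146), np.int64(141), np.int64(136), np.int64(122), np.int64(107), np.int64(108), np.int64(177)
[... 772 characters left out ...]
t64(119), np.int64(102), np.int64(164), np.int64(255), np.int64(255), np.int64(255), np.int64(255), np.int64(255), np.int64(216), np.int64(160), np.int64(152), np.int64(153), np.int64(152), np.int64(155), np.int64(155), np.int64(155), np.int64(151), np.int64(155), np.int64(150), np.int64(150), np.int64(155), np.int64(155), np.int64(187), np.int64(229), np.int64(242), np.int64(235), np.int64(223), np.int64(196), np.int64(174), np.int64(159), np.int64(161), np.int64(163), np.int64(165), np.int64(164), np.int64(161), np.int64(160), np.int64(166), np.int64(160), np.int64(162), np.int64(166), np.int64(159), np.int64(161)] [-1, -1, -2, 2, -2, 1, 0, 2, 1, -2, -19, -55, -75, -76, -78, -77, -73, -75]
```

```bash
python3 -c "
from rig import robot
print(robot.hand_in())"
```

```text
the job is handed in; nothing more can be done
None
```

The short tube is in the empty case hole, the lid is shut, and the hasp measures flat over the catch. I handed the job in at about 22 s with the robot clear; no verdict came back.

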